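# Close the tile press crosswise

## Robot

A 6-joint arm with a two-finger parallel gripper is mounted at the origin on the work surface. World frame = base frame: x ahead of the robot, y to its left, z up, the work surface at z = 0. Lengths are in mm, angles in rad, forces in N, time in s.
With the tool pointing down it reaches from about 400 to 925 mm from the base axis. Payload 12.5 kg.
Tool frame: the origin (TCP) lies between the finger pads; the fingertips stand 19 mm ahead of it and the grasp point (between the pads) is the TCP (env.nose_length is the distance from the TCP to the fingertips, in mm); z points along the fingers, y is the line along which they close (so a half turn about z gives the same grasp; the last joint's range is limited). The gripper opens to 95 mm and grips with 3 to 60 N. Pads are 20 mm wide; open, the fingers measure 119 mm over their backs; the gripper's body (75 mm by 180 mm) begins 59 mm behind the grasp point.
Start: joints at [-1.433, 0.491, 1.559, -0, 1.092, -0.106], TCP at [150.892, -606.528, 233.661] pointing down, gripper open.
Joint ranges: [-3.1, 3.1], [-0.84, 2.19], [0.05, 2.79], [-1.13, 4.28], [0.06, 2.93], [-2.69, 2.69]. Speed limits (rad/s): [2.22, 2.22, 2.79, 3.14, 3.14, 3.14].

## Interface

Orientations are given as [roll, pitch, yaw] about the fixed x, y, z axes, in that order (R = Rz(yaw) Ry(pitch) Rx(roll)).
In Python, from cell import env gives the robot as it stands. The module is installed in compiled form; this text tells all that it offers.
- The arm moves only by the tool drive_tool, never from a script. Its argument "rows" is a list that holds one entry, the list of rows, each a list of 7 numbers: the shift along the tool's x, y, z scaled (see below), then the turn, a rotation vector about the tool's x, y, z scaled (see below), then the opening, from 0 (shut) to 1 (fully open). In form: [[[tx, ty, tz, ax, ay, az, jaw], ...]]. A call has 1 to 5 rows; each row shifts and turns the commanded pose from where the row before left it, along the tool's axes as they then stand; what a row does not reach is not made up. The controller multiplies each number of a shift by 250 mm and each number of a turn by 180 degrees. A row lasts 1/8 s, in which the tool goes at most 62.5 mm and 10.7 degrees, less where a joint would pass 70% of its speed; a pose out of reach is approached as far as the arm can. A call with a number of a shift or a turn outside -1 to 1 is refused whole. A call with a gripper value outside its range is refused whole. The fingers move at their own pace and stop on an object; the grip force is fixed at half the most. Time passes only in rows, so rows that do not move let the fingers close. It gives the time, the measured TCP pose, the force, the opening and the grip force at its end, in the units of the state.
- env.state(): the state, without advancing time (a new reading comes with each control period).
- env.read_camera(name): name is "scene" or "top"; returns a dict with "color" (400x640x3 uint8, blue, green, red), "camera_matrix" (3x3 intrinsics, pixels), "pose" (4x4, takes a point from camera to world coordinates). Camera axes: x right, y up, looking along -z (the intrinsics and any distortion apply to the point x, -y, -z); pixel columns grow to the right and rows downward; lengths in mm; the calibration is good to about 2 mm. A picture is of the moment at which its call begins. There is no depth.
- env.job_done(): hands the job in; it is judged then, once.
Trained networks look in a picture, given as the dict that the camera call returned (one of the last four; its "shot" number tells which), for a name from the list of things; names that differ only in an ending like _2 or _b are one class to them, and where a whole thing is asked for, a point or a joint stands for the part that bears it (a point fixed in the world has none). Each returns a list of dicts, best first, with "score" (0 to 1); they miss things now and then, are a little off and sometimes report something else, mostly with a low value. They report only what shows in the picture. A call takes as long as a camera call. They do not tell look-alikes from the thing itself.
- env.search_frame(name, picture): "at" ([x, y, z] in mm, in the coordinates of the camera as it stood for that picture, good to about 4 mm: the middle of the surface that is visible of it).
- env.place_of(name, picture): "at" ([x, y, z] in mm, in the coordinates of the camera as it stood for that picture, good to about 4 mm: a listed point, or the origin of a listed thing).
The state is a dict: "t": time; "joints": joint angles; "qvel": joint speeds; "tau": joint torques, N m; "eef_pos": TCP position; "tcp_rot": TCP orientation; "ft_force": force on the tool from outside, world axes, zero at the start; "moment": the same for the moment, N m; "opening": opening from 0.0 (shut) to 1.0 (fully open); "grip_force": force on a finger pad.
Only numpy, scipy, OpenCV 4.12 (cv2) and the standard library are available. Lean on these libraries where they do the work, as an engineer would, in place of code of your own. Each camera call takes 0.05 s, during which the arm holds its last target. There are 200 camera calls.

## Task

Close the clay tile press: carry its plywood cover by the red middle handle and set it down on the loading-ledge end with the ears in the gaps between the clamp washers, let go, then use the yellow tab to slide it under the carrying handle to the end stop. Then tighten the four blue knobs clockwise in two rounds, each time going from a knob to the diagonally opposite one before the other two: first all four about half way, then all four fully to their stops, so that the cover goes down flat onto its rim. Leave the paint jars standing where they are.

Things in the scene. Friction and masses are not known exactly. Their poses are not given: they have to be found in the camera images.
- press: Grey tile press fixed to the bench. Bed 240 (x) by 260 (y -105 to +155) by 18 mm; origin on the bench midway between the four knobs; x away from the robot, y towards the loading ledge, z up. The cover finally lies on the rim, top z 30; four black sprung buffers at (+-36, +-50), tops z 34, hold it 4 mm above the rim until screwed down (2 N each at first, 5 N at the rim).
- ledge (a point): Middle of the top of the press's aluminium loading ledge, at press (0, 124, 33.5) mm; ledge 128 long in x, 60 wide in y. The cover is laid here and on the buffers with its origin at press y +70 (it can be lowered straight down there, 6 mm to spare sideways, 7 mm lengthways), underside at z 34, then slides 70 mm along press -y.
- stop (a point): Middle of the top edge of the end stop's inner face, at press (0, -87, 42) mm; 128 long in x. The cover's leading edge is 2 mm from it when the cover's origin is exactly over the press origin (home).
- neck (a point): Middle of the free end of the dark swan-neck carrying handle, on its underside, at press (0, -22, 80) mm: a level bar along press y, 24 wide in x, from y -22 to -106, z 80 to 90, on a post behind the end stop. The cover's red handle fits under it, a gripper holding that handle does not.
- cover: Loose plywood cover, about 0.35 kg: 128 (x) by 170 (y) by 10 mm, origin at the centre of its underside, z up. Four ears, 44 long in y, centred at y +-60, reach out to x +-79. Home, its origin and axes agree with those of the press in plan, and the ears lie under the knobs' washers; 70 mm short of home the ears lie in the gaps between and outside the washers.
- handle (a point): Grip point of the cover's red middle handle, 32 mm above the cover's underside, at cover (0, -22, 32): an upright rib 44 long in cover y, 14 thick in cover x, from z 10 to 37 above the underside.
- tab (a point): Grip point of the cover's yellow tab at its trailing edge, at cover (0, +71, 32): an upright rib 44 long in cover x, 12 thick in cover y, from z 10 to 37 above the underside.
- jar_blue: Bystander: black paint jar with blue cap, 60 mm diameter, 85 tall, origin at the centre of its underside.
- jar_purple: Bystander: purple paint jar with blue cap, 60 mm diameter, 85 tall, origin at the centre of its underside.
- knob_nl (a joint): Turn of the blue hand knob near the robot, ledge end, at press (x, y) (-90, +60) mm: 0 loose, grows clockwise seen from above to a firm stop at 1.7 rad (fully tight); half tight is 0.85; starts at 0 to 0.2. Stays where left (0.1 N m), sinks 4.15 mm per rad. Its washer (40 diameter, 5 thick, underside z 47.2 when loose) meets a resting cover's ear at 0.77 and brings it to the rim at 1.7.
- grip_nl (a point): Grip point of knob nl, on its axis, at press z 80.2 mm when loose, sinking with it: the grip is a bar 44 long, 14 thick, 27 tall, reaching 4 mm above and 23 mm below this point. At joint 0 the bar lies along press x and turns clockwise with the joint; this point's x axis lies along the bar.
- knob_nr (a joint): Turn of the blue hand knob near the robot, stop end, at press (x, y) (-90, -60) mm: 0 loose, grows clockwise seen from above to a firm stop at 1.7 rad (fully tight); half tight is 0.85; starts at 0 to 0.2. Stays where left (0.1 N m), sinks 4.15 mm per rad. Its washer (40 diameter, 5 thick, underside z 47.2 when loose) meets a resting cover's ear at 0.77 and brings it to the rim at 1.7.
- grip_nr (a point): Grip point of knob nr, on its axis, at press z 80.2 mm when loose, sinking with it: the grip is a bar 44 long, 14 thick, 27 tall, reaching 4 mm above and 23 mm below this point. At joint 0 the bar lies along press x and turns clockwise with the joint; this point's x axis lies along the bar.
- knob_fl (a joint): Turn of the blue hand knob far from the robot, ledge end, at press (x, y) (+90, +60) mm: 0 loose, grows clockwise seen from above to a firm stop at 1.7 rad (fully tight); half tight is 0.85; starts at 0 to 0.2. Stays where left (0.1 N m), sinks 4.15 mm per rad. Its washer (40 diameter, 5 thick, underside z 47.2 when loose) meets a resting cover's ear at 0.77 and brings it to the rim at 1.7.
- grip_fl (a point): Grip point of knob fl, on its axis, at press z 80.2 mm when loose, sinking with it: the grip is a bar 44 long, 14 thick, 27 tall, reaching 4 mm above and 23 mm below this point. At joint 0 the bar lies along press x and turns clockwise with the joint; this point's x axis lies along the bar.
- knob_fr (a joint): Turn of the blue hand knob far from the robot, stop end, at press (x, y) (+90, -60) mm: 0 loose, grows clockwise seen from above to a firm stop at 1.7 rad (fully tight); half tight is 0.85; starts at 0 to 0.2. Stays where left (0.1 N m), sinks 4.15 mm per rad. Its washer (40 diameter, 5 thick, underside z 47.2 when loose) meets a resting cover's ear at 0.77 and brings it to the rim at 1.7.
- grip_fr (a point): Grip point of knob fr, on its axis, at press z 80.2 mm when loose, sinking with it: the grip is a bar 44 long, 14 thick, 27 tall, reaching 4 mm above and 23 mm below this point. At joint 0 the bar lies along press x and turns clockwise with the joint; this point's x axis lies along the bar.
Mind the look-alikes: they are no part of the job. Several things look just like the cover: the one meant starts farthest from the robot's base.

How it is judged:
By the outcome, as a careful person would: the job done as asked, in the order asked, and still so for the second after the job is handed in, with the robot touching nothing.
It also fails if it takes over 72 s, if anything falls off the work surface, if the arm or the gripper's body presses on something with over 40 N, if the wrist force passes 120 N, or if a joint passes its speed limit or range.

## Working session

There is one attempt and no reset: what is moved stays moved. The work goes in short steps, Python scripts to look and compute and a tool call to move; the robot and the scene stay as the last step left them, time stands still between calls to the robot, and variables do not carry over. Pictures are saved under pics/ and viewed, at most 10 in all, crops included, and the job is handed in when it is done.

Besides the shell and the picture viewer there is one more tool, called as name(argument=value, ...) on one line, values as JSON. drive_tool: Moves the arm, as the interface text tells. Its arguments: {"type":"object","properties":{"rows":{"type":"array","items":{"type":"array","items":{"type":"array","items":{"type":"number","minimum":-1,"maximum":1}}}}},"required":["rows"]}

```bash
mkdir -p pics; cat > h.py <<'E'
from cell import env
import numpy as np, cv2
from scipy.spatial.transform import Rotation as R
def cam(n):
    return env.read_camera(n)
def W(p,at):
    P=np.array(p["pose"]); return (P@np.r_[at,1])[:3]
def px(p,X):
    P=np.array(p["pose"]); c=np.linalg.inv(P)@np.r_[X,1]; u=np.array(p["camera_matrix"])@np.array([c[0],-c[1],-c[2]]); return u[:2]/u[2]
def ray(p,u,v,z):
    P=np.array(p["pose"]); d=np.linalg.inv(np.array(p["camera_matrix"]))@[u,v,1]; d=P[:3,:3]@[d[0],-d[1],-d[2]]; o=P[:3,3]; return o+d*(z-o[2])/d[2]
E
python3 - <<'E'
from h import *
for n in ["top","scene"]:
    p=cam(n); cv2.imwrite(f"pics/{n}0.png",p["color"])
    print(n,np.round(p["pose"],3).tolist(), np.round(p["camera_matrix"],1).tolist())
    for k in ["press","ledge","stop","neck","cover","handle","tab","jar_blue","jar_purple","grip_nl","grip_nr","grip_fl","grip_fr"]:
        for d in env.place_of(k,p): 
            w=W(p,d["at"]);print(k,round(d["score"],2),np.round(w).tolist(),np.round(px(p,w)).tolist())
print(env.state())
E
```

```text
top [[-0.027, 0.993, -0.114, 341.042], [-1.0, -0.027, 0.002, -2.069], [-0.001, 0.114, 0.993, 1041.089], [0.0, 0.0, 0.0, 1.0]] [[427.7, 0.0, 320.2], [0.0, 427.7, 205.9], [0.0, 0.0, 1.0]]
press 0.72 [526.0, -94.0, 0.0] [356.0, 179.0]
press 0.47 [429.0, -366.0, 4.0] [469.0, 215.0]
ledge 0.91 [537.0, 34.0, 34.0] [303.0, 173.0]
ledge 0.21 [486.0, 285.0, 35.0] [198.0, 197.0]
stop 0.87 [522.0, -176.0, 37.0] [391.0, 177.0]
neck 0.55 [525.0, -112.0, 76.0] [366.0, 173.0]
cover 0.61 [486.0, 305.0, 0.0] [194.0, 199.0]
cover 0.59 [215.0, 313.0, -0.0] [190.0, 312.0]
cover 0.58 [487.0, 286.0, 32.0] [198.0, 197.0]
handle 0.75 [196.0, 330.0, 31.0] [178.0, 322.0]
handle 0.61 [490.0, 284.0, 32.0] [199.0, 195.0]
tab 0.83 [489.0, 380.0, 28.0] [159.0, 197.0]
tab 0.83 [257.0, 267.0, 34.0] [205.0, 295.0]
jar_blue 0.64 [557.0, -358.0, 1.0] [462.0, 164.0]
jar_purple 0.86 [430.0, -367.0, -0.0] [469.0, 215.0]
jar_purple 0.67 [524.0, -178.0, 39.0] [392.0, 176.0]
jar_purple 0.52 [483.0, 306.0, 5.0] [193.0, 200.0]
grip_nl 0.63 [442.0, -26.0, 83.0] [330.0, 210.0]
grip_nl 0.63 [489.0, 379.0, 29.0] [160.0, 197.0]
gri
[... 1208 characters left out ...]
6.0, -157.0, 80.0] [327.0, 270.0]
{'t': 1.4, 'joints': array([-1.43261919e+00,  4.90930099e-01,  1.55887728e+00, -9.51275531e-06,
        1.09168654e+00, -1.05603175e-01]), 'qvel': array([ 0.0004917 , -0.00062704,  0.00231898,  0.00104481, -0.00103335,
        0.00222357]), 'tau': array([-9.72754897e-04, -6.12473774e+01, -2.58428603e+01,  6.92879269e-02,
        4.45389957e-02, -1.22974143e-05]), 'eef_pos': array([ 150.88035644, -606.54646933,  233.65007107]), 'tcp_rot': array([3.14149536e+00, 1.88020500e-05, 2.43784692e-01]), 'ft_force': array([-0.13876881, -0.20140588,  0.38660937]), 'moment': array([-0.00591061, -0.0416632 , -0.00777123]), 'grip_force': 0.0, 'opening': 0.9947079212559156}
```

View pics/top0.png

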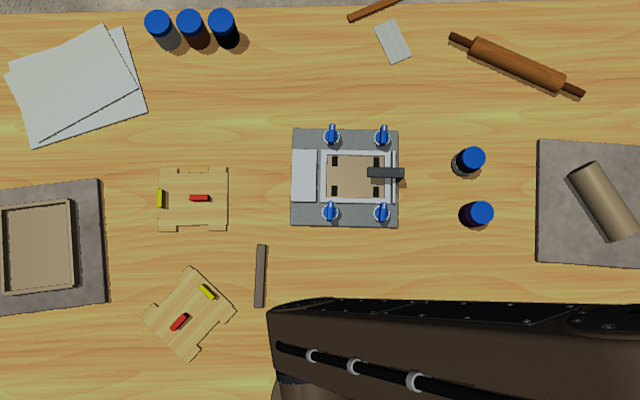

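View pics/scene0.png

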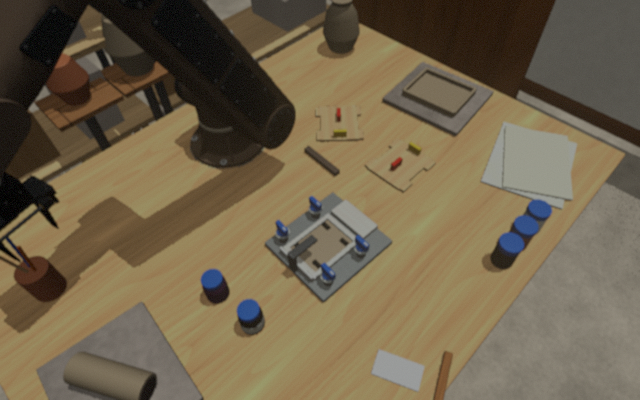

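The top view shows two covers: one at px (195,199) and a look-alike nearer the base at (190,312). The press is at px (345,178), with its ledge to the left and the neck at (385,173). The cover meant is the far one, at about world (488,306). I'll refine these positions with colour blobs.

```bash
cat > blob.py <<'E'
from h import *
def blobs(p,guess,kind,z,r=22):
    hsv=cv2.cvtColor(p["color"],cv2.COLOR_BGR2HSV); H,S,V=[hsv[...,i].astype(int) for i in range(3)]
    m={"red":((H<6)|(H>172))&(S>150)&(V>60),"yel":(H>22)&(H<33)&(S>180)&(V>70),"blue":(H>100)&(H<125)&(S>130)&(V>50)}[kind]
    u=px(p,guess); yy,xx=np.nonzero(m); k=np.hypot(xx-u[0],yy-u[1])<r
    if k.sum()<4: return None
    pts=np.c_[xx[k],yy[k]].astype(float)
    return ray(p,*pts.mean(0),z),k.sum()
G={"handle":([489,285,32],"red",30),"tab":([489,378,32],"yel",30),"grip_nl":([443,-27,80],"blue",75),"grip_nr":([436,-142,80],"blue",75),"grip_fl":([624,-34,80],"blue",75),"grip_fr":([616,-155,80],"blue",75)}
E
python3 - <<'E'
from blob import *
for n in ["top","scene"]:
    p=cam(n)
    for k,(g,c,z) in G.items():
        b=blobs(p,g,c,z,14); print(n,k,None if b is None else (np.round(b[0],1).tolist(),b[1]))
    for k in ["ledge","stop","handle","tab","neck"]:
        d=env.place_of(k,p); print(k,[(round(x["score"],2),np.round(W(p,x["at"]),1).tolist()) for x in d[:2]])
    c={"top":p["color"][110:245,140:420],"scene":p["color"][130:310,250:450]}[n]
    cv2.imwrite(f"pics/{n}_c.png",cv2.resize(c,None,fx=2.8 if n=="top" else 3,fy=2.8 if n=="top" else 3,interpolation=cv2.INTER_CUBIC))
E
```

```text
top handle ([485.7, 285.4, 30.0], np.int64(104))
top tab ([487.3, 379.6, 30.0], np.int64(89))
top grip_nl ([438.0, -24.9, 75.0], np.int64(150))
top grip_nr ([433.4, -142.7, 75.0], np.int64(164))
top grip_fl ([617.5, -33.8, 75.0], np.int64(153))
top grip_fr ([611.8, -151.7, 75.0], np.int64(151))
ledge [(0.85, [533.3, 33.5, 35.2]), (0.34, [555.2, -356.3, 1.6])]
stop [(0.61, [523.0, -174.9, 38.9])]
handle [(0.97, [193.5, 332.9, 29.8]), (0.71, [488.1, 284.7, 30.1])]
tab [(0.7, [488.3, 378.0, 30.3]), (0.62, [262.9, 264.8, 30.7])]
neck [(0.67, [525.5, -111.8, 74.3]), (0.54, [537.9, 33.5, 35.7])]
scene handle ([487.4, 284.5, 30.0], np.int64(37))
scene tab ([488.9, 377.5, 30.0], np.int64(10))
scene grip_nl ([436.1, -28.7, 75.0], np.int64(30))
scene grip_nr ([430.1, -147.6, 75.0], np.int64(31))
scene grip_fl ([614.6, -34.1, 75.0], np.int64(38))
scene grip_fr ([611.7, -156.8, 75.0], np.int64(54))
ledge [(0.66, [535.8, 33.7, 29.7])]
stop [(0.93, [527.0, -174.8, 41.8]), (0.68, [612.6, -156.0, 80.5])]
handle [(0.88, [191.8, 333.6, 33.6]), (0.57, [490.8, 283.5, 31.5])]
tab [(0.64, [485.5, 377.1, 29.5]), (0.59, [265.9, 267.6, 27.2])]
neck [(0.65, [527.0, -106.8, 82.6])]
```

View pics/top_c.png

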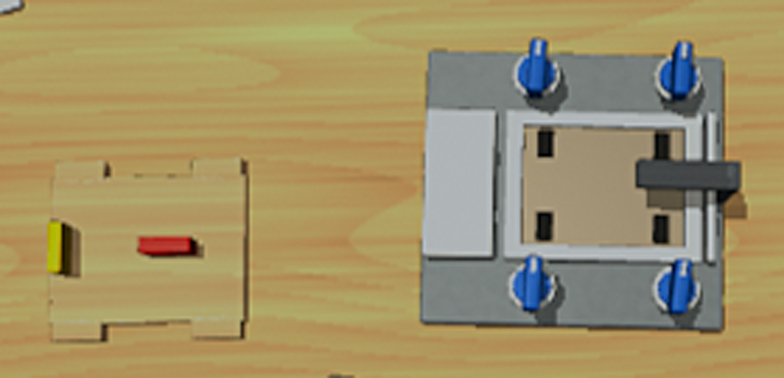

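The crop shows the press bed corners at crop px (430,52), (722,58), (721,330) and (421,323). The ledge corners are (426,109), (496,110), (493,257) and (423,256). The cover corners, ears included, are about (57,160), (245,159), (243,337) and (52,339). I'll intersect these with the known heights.

```bash
cat > geo.py <<'E'
from h import *
def rigid(A,B):
    A=np.array(A,float);B=np.array(B,float)[:,:2];a=A-A.mean(0);b=B-B.mean(0)
    th=np.arctan2((a[:,0]*b[:,1]-a[:,1]*b[:,0]).sum(),(a*b).sum());c,s=np.cos(th),np.sin(th)
    t=B.mean(0)-np.array([[c,-s],[s,c]])@A.mean(0); r=B-(A@np.array([[c,s],[-s,c]])+t)
    return np.round(t,1).tolist(),round(th,4),np.round(r,1).tolist()
E
python3 - <<'E'
from geo import *
p=cam("top")
f=lambda L,z:[ray(p,140+(u+.5)/2.8-.5,110+(v+.5)/2.8-.5,z) for u,v in L]
print("bed",rigid([[120,155],[120,-105],[-120,-105],[-120,155]],f([(430,52),(722,58),(721,330),(421,323)],18)))
print("ledge",rigid([[64,154],[64,94],[-64,94],[-64,154]],f([(426,109),(496,110),(493,257),(423,256)],33.5)))
print("cover",rigid([[79,82],[79,-82],[-79,-82],[-79,82]],f([(57,160),(245,159),(243,337),(52,339)],10)))
print("knobs",rigid([[-90,60],[-90,-60],[90,60],[90,-60]],[[438,-24.9],[433.4,-142.7],[617.5,-33.8],[611.8,-151.7]]))
print("knobs scene",rigid([[-90,60],[-90,-60],[90,60],[90,-60]],[[436.1,-28.7],[430.1,-147.6],[614.6,-34.1],[611.7,-156.8]]))
print("knobs net",rigid([[-90,60],[-90,-60],[90,60],[90,-60]],[[443.5,-27],[436,-142],[624,-34],[615.5,-155]]))
E
```

```text
bed ([526.2, -90.0], np.float64(-0.0501), [[-1.0, -1.9], [-0.3, 1.7], [0.7, 1.8], [0.6, -1.6]])
ledge ([527.7, -90.9], np.float64(-0.0422), [[-0.3, 0.1], [-0.3, -0.1], [0.3, 0.3], [0.2, -0.3]])
cover ([486.9, 304.5], np.float64(-0.0156), [[-0.3, 0.6], [-1.3, -0.1], [0.7, -0.5], [0.9, -0.1]])
knobs ([525.2, -88.3], np.float64(-0.0481), [[-0.2, -0.9], [1.0, 1.2], [-0.5, -1.1], [-0.4, 0.8]])
knobs scene ([523.1, -91.8], np.float64(-0.0394), [[0.5, -0.4], [-0.7, 0.6], [-0.8, 1.3], [1.0, -1.5]])
knobs net ([529.8, -89.5], np.float64(-0.0592), [[0.0, -2.7], [-0.4, 2.1], [0.9, 0.9], [-0.5, -0.3]])
```

```bash
cat > plan.py <<'E'
from h import *
import json
P0=np.array([527,-90.2]); TH=-0.046
def pw(x,y): c,s=np.cos(TH),np.sin(TH); return P0+[c*x-s*y,s*x+c*y]
def plan(wps,start=None,dec=3):
    """wps: (x,y,z,yaw,jaw[,mm_per_row[,rad_per_row]]) or int n with jaw: ('hold',n,jaw)"""
    s=env.state(); 
    p,y=(np.array(s["eef_pos"],float),s["tcp_rot"][2]) if start is None else (np.array(start[:3],float),start[3])
    rows=[]
    for w in wps:
        if w[0]=="hold": rows+= [[0,0,0,0,0,0,w[2]]]*w[1]; continue
        t=np.array(w[:3]); v=w[5] if len(w)>5 else 58; om=w[6] if len(w)>6 else 0.18
        dy=(w[3]-y+np.pi)%(2*np.pi)-np.pi
        if abs(w[3]-y)>4: pass
        n=max(1,int(np.ceil(max(np.linalg.norm(t-p)/v,abs(dy)/om)-1e-6)))
        for i in range(n):
            k=1/(n-i); d=(t-p)*k; a=dy*k
            l=np.array([np.cos(y)*d[0]+np.sin(y)*d[1],np.sin(y)*d[0]-np.cos(y)*d[1],-d[2]])
            r=np.round(l/250,dec); q=round(-a/np.pi,dec)
            rows.append([*(r+0.0).tolist(),0,0,q+0.0,w[4]])
            l=r*250; p=p+[np.cos(y)*l[0]+np.sin(y)*l[1],np.sin(y)*l[0]-np.cos(y)*l[1],-l[2]]; y-=q*np.pi; dy+=q*np.pi
    print(len(rows),"rows end",np.round(p,1),round(y,3),"| pose now",np.round(s["eef_pos"],1),np.round(s["tcp_rot"],3),"F",np.round(s["ft_force"],1),"M",np.round(s["moment"],2),"open",round(s["opening"],3),"gf",round(s["grip_force"],1),"t",s["t"])
    for i in range(0,len(rows),5): print(json.dumps([rows[i:i+5]]).replace(" ","").replace(".0,",",").replace(".0]","]"))
E
python3 - <<'E'
from plan import *
Y=np.pi/2-0.016
plan([(480,-200,215,0.9,0.6),(487,284,120,Y,0.5),(487,284,60,Y,0.5,40)])
E
```

```text
21 rows end [486.9 283.9  59.9] 1.554 | pose now [ 150.9 -606.5  233.6] [3.142 0.    0.244] F [0.7 0.9 0.3] M [-0.02 -0.01  0.04] open 1.0 gf 0.0 t 2.05
[[[0.167,-0.126,0.007,0,0,-0.021,0.6],[0.175,-0.115,0.008,0,0,-0.021,0.6],[0.182,-0.103,0.007,0,0,-0.021,0.6],[0.189,-0.091,0.008,0,0,-0.021,0.6],[0.194,-0.078,0.007,0,0,-0.021,0.6]]]
[[[0.199,-0.065,0.008,0,0,-0.021,0.6],[0.203,-0.052,0.007,0,0,-0.021,0.6],[0.205,-0.038,0.008,0,0,-0.021,0.6],[0.208,-0.025,0.007,0,0,-0.02,0.6],[0.208,-0.012,0.008,0,0,-0.021,0.6]]]
[[[0.171,-0.131,0.042,0,0,-0.023,0.5],[0.179,-0.119,0.042,0,0,-0.023,0.5],[0.188,-0.105,0.042,0,0,-0.023,0.5],[0.195,-0.091,0.042,0,0,-0.023,0.5],[0.201,-0.077,0.042,0,0,-0.023,0.5]]]
[[[0.206,-0.063,0.042,0,0,-0.023,0.5],[0.21,-0.047,0.043,0,0,-0.023,0.5],[0.212,-0.032,0.042,0,0,-0.024,0.5],[0.214,-0.017,0.043,0,0,-0.023,0.5],[0,0,0.12,0,0,0,0.5]]]
[[[0,0,0.12,0,0,0,0.5]]]
```

drive_tool(rows=[[[0.167,-0.126,0.007,0,0,-0.021,0.6],[0.175,-0.115,0.008,0,0,-0.021,0.6],[0.182,-0.103,0.007,0,0,-0.021,0.6],[0.189,-0.091,0.008,0,0,-0.021,0.6],[0.194,-0.078,0.007,0,0,-0.021,0.6]]])

```text
t: 2.68
eef_pos: [316.3, -401.8, 224.5]
tcp_rot: [3.141, 0.0, 0.576]
ft_force: [0.5, -0.8, -0.4]
opening: 0.605
grip_force: 0.0
```

drive_tool(rows=[[[0.199,-0.065,0.008,0,0,-0.021,0.6],[0.203,-0.052,0.007,0,0,-0.021,0.6],[0.205,-0.038,0.008,0,0,-0.021,0.6],[0.208,-0.025,0.007,0,0,-0.02,0.6],[0.208,-0.012,0.008,0,0,-0.021,0.6]]])

```text
t: 3.3
eef_pos: [480.9, -198.6, 215.0]
tcp_rot: [3.141, 0.0, 0.903]
ft_force: [-0.4, -0.4, -0.6]
opening: 0.599
grip_force: 0.0
```

drive_tool(rows=[[[0.171,-0.131,0.042,0,0,-0.023,0.5],[0.179,-0.119,0.042,0,0,-0.023,0.5],[0.188,-0.105,0.042,0,0,-0.023,0.5],[0.195,-0.091,0.042,0,0,-0.023,0.5],[0.201,-0.077,0.042,0,0,-0.023,0.5]]])

```text
t: 3.92
eef_pos: [484.0, 70.7, 162.3]
tcp_rot: [3.141, -0.0, 1.264]
ft_force: [0.9, 0.3, 0.1]
opening: 0.502
grip_force: 0.0
```

drive_tool(rows=[[[0.206,-0.063,0.042,0,0,-0.023,0.5],[0.21,-0.047,0.043,0,0,-0.023,0.5],[0.212,-0.032,0.042,0,0,-0.024,0.5],[0.214,-0.017,0.043,0,0,-0.023,0.5]]])

```text
t: 4.42
eef_pos: [486.9, 285.8, 119.6]
tcp_rot: [3.141, -0.0, 1.556]
ft_force: [0.5, 0.1, 0.1]
opening: 0.502
grip_force: 0.0
```

```bash
python3 - <<'E'
from plan import *
p=cam("scene"); 
for k in["handle","tab"]: print(k,[(round(x["score"],2),np.round(W(p,x["at"]),1).tolist()) for x in env.place_of(k,p)[:2]])
Y=np.pi/2-0.016
plan([(487,284,60,Y,0.5,50),(487,284,33,Y,0.5,20),("hold",4,0),(487,284,48,Y,0,15),(487,284,120,Y,0,40)])
E
```

```text
handle [(0.94, [488.9, 284.8, 29.6]), (0.86, [196.2, 331.9, 35.4])]
tab [(0.93, [263.1, 265.9, 26.8]), (0.6, [483.5, 374.6, 30.9])]
12 rows end [487.  284.1 119.9] 1.554 | pose now [486.3 285.9 119.1] [-3.141  0.     1.557] F [ 0.4 -0.1 -0.1] M [-0.03 -0.06 -0.02] open 0.497 gf 0.0 t 4.575
[[[-0.004,0.001,0.118,0,0,0,0.5],[-0.003,0.002,0.119,0,0,0.001,0.5],[0,0,0.054,0,0,0,0.5],[0,0,0.054,0,0,0,0.5],[0,0,0,0,0,0,0]]]
[[[0,0,0,0,0,0,0],[0,0,0,0,0,0,0],[0,0,0,0,0,0,0],[0,0,-0.03,0,0,0,0],[0,0,-0.03,0,0,0,0]]]
[[[0,0,-0.144,0,0,0,0],[0,0,-0.144,0,0,0,0]]]
```

drive_tool(rows=[[[-0.004,0.001,0.118,0,0,0,0.5],[-0.003,0.002,0.119,0,0,0,0.5],[0,0,0.054,0,0,0,0.5],[0,0,0.054,0,0,0,0.5],[0,0,0,0,0,0,0]]])

```text
t: 5.2
eef_pos: [487.6, 281.8, 33.3]
tcp_rot: [-3.141, 0.0, 1.553]
ft_force: [-0.5, 0.2, 0.4]
opening: 0.443
grip_force: 0.0
```

drive_tool(rows=[[[0,0,0,0,0,0,0],[0,0,0,0,0,0,0],[0,0,0,0,0,0,0]]])

```text
t: 5.58
eef_pos: [487.3, 282.1, 34.1]
tcp_rot: [-3.141, 0.0, 1.554]
ft_force: [-0.5, 0.8, 3.1]
opening: 0.147
grip_force: 30.0
```

drive_tool(rows=[[[0,0,-0.03,0,0,0,0],[0,0,-0.03,0,0,0,0],[0,0,-0.144,0,0,0,0],[0,0,-0.144,0,0,0,0]]])

```text
t: 6.08
eef_pos: [487.4, 282.0, 121.6]
tcp_rot: [-3.141, 0.0, 1.554]
ft_force: [0.4, 1.1, -3.8]
opening: 0.143
grip_force: 30.0
```

```bash
python3 - <<'E'
from blob import *
from plan import *
for n in["scene","top"]:
    p=cam(n)
    for k in["handle","tab"]: print(k,[(round(x["score"],2),np.round(W(p,x["at"]),1).tolist()) for x in env.place_of(k,p)[:2]])
cv2.imwrite("pics/lift.png",p["color"])
plan([])
E
```

```text
handle [(0.91, [192.6, 331.4, 36.4]), (0.7, [492.5, 284.5, 118.5])]
tab [(0.75, [263.6, 265.9, 30.7]), (0.56, [486.8, 376.2, 121.3])]
handle [(0.9, [490.7, 284.7, 119.7]), (0.58, [435.3, -143.5, 80.0])]
tab [(0.72, [259.9, 265.1, 32.1])]
0 rows end [487.  281.8 119.4] 1.554 | pose now [487.  281.8 119.4] [-3.140e+00  1.000e-03  1.554e+00] F [-0.3 -0.4 -4.3] M [-0.1  -0.13 -0.01] open 0.147 gf 30.0 t 6.375
```

View pics/lift.png

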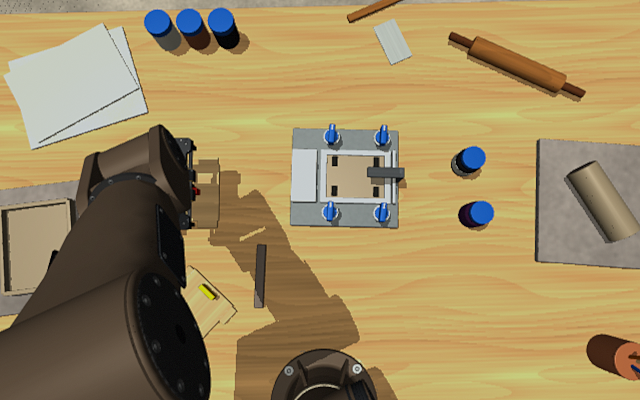

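The top view shows the cover held at px (205,195), level, with the look-alike left in place. I'll carry it above the ledge end.

```bash
python3 - <<'E'
from plan import *
Y=np.pi/2+TH; h=pw(0,48-2); print(h)
plan([(487,270,160,1.554,0,45),(*h,150,Y,0,45),(*h,132,Y,0,20)],start=(487.3,282,120.5,1.554))
E
```

```text
[529.11525384 -44.24865942]
10 rows end [529.  -44.3 132. ] 1.526 | pose now [487.  281.8 119.4] [-3.140e+00  1.000e-03  1.554e+00] F [-0.3 -0.4 -4.3] M [-0.1  -0.13 -0.01] open 0.147 gf 30.0 t 6.375
[[[-0.048,0,-0.158,0,0,0,0],[-0.157,0.024,0.005,0,0,0.001,0],[-0.157,0.024,0.005,0,0,0.001,0],[-0.157,0.025,0.005,0,0,0.001,0],[-0.156,0.025,0.005,0,0,0.001,0]]]
[[[-0.156,0.025,0.005,0,0,0.001,0],[-0.156,0.026,0.005,0,0,0.001,0],[-0.156,0.027,0.005,0,0,0.002,0],[-0.157,0.027,0.005,0,0,0.001,0],[0,0,0.072,0,0,0,0]]]
```

drive_tool(rows=[[[-0.048,0,-0.158,0,0,0,0],[-0.157,0.024,0.005,0,0,0.001,0],[-0.157,0.024,0.005,0,0,0.001,0],[-0.157,0.025,0.005,0,0,0.001,0],[-0.156,0.025,0.005,0,0,0.001,0]]])

```text
t: 7.0
eef_pos: [508.1, 111.6, 153.7]
tcp_rot: [-3.139, 0.0, 1.541]
ft_force: [0.7, 0.6, -4.8]
opening: 0.144
grip_force: 30.0
```

drive_tool(rows=[[[-0.156,0.025,0.005,0,0,0.001,0],[-0.156,0.026,0.005,0,0,0.001,0],[-0.156,0.027,0.005,0,0,0.002,0],[-0.157,0.027,0.005,0,0,0.001,0],[0,0,0.072,0,0,0,0]]])

```text
t: 7.62
eef_pos: [529.8, -46.6, 131.2]
tcp_rot: [3.141, 0.0, 1.523]
ft_force: [0.5, 1.0, -4.7]
opening: 0.146
grip_force: 30.0
```

```bash
python3 - <<'E'
from plan import *
o=[]
for n in["top","scene"]:
    p=cam(n)
    for k in["handle","tab","cover"]: print(k,[(round(x["score"],2),np.round(W(p,x["at"]),1).tolist()) for x in env.place_of(k,p)[:2]])
    u,v=np.round(px(p,[530,-60,90])).astype(int); o.append(cv2.resize(p["color"][max(v-75,0):v+75,u-65:u+65],None,fx=3,fy=3,interpolation=cv2.INTER_CUBIC)); print(n,u-65,v-75)
cv2.imwrite("pics/hover.png",np.hstack(o)); plan([])
E
```

```text
handle []
tab [(0.77, [533.7, 49.4, 125.4])]
cover [(0.45, [533.7, 45.5, 123.9])]
top 279 95
handle [(0.67, [530.0, -40.0, 130.7]), (0.47, [196.5, 332.6, 33.2])]
tab [(0.75, [264.0, 270.7, 29.4]), (0.6, [535.1, 46.5, 131.0])]
cover [(0.75, [212.9, 311.8, 0.3]), (0.73, [531.1, -23.5, 97.3])]
scene 264 149
0 rows end [529.4 -43.8 132.4] 1.526 | pose now [529.4 -43.8 132.4] [3.141 0.    1.526] F [-0.5  0.3 -4. ] M [-0.12 -0.08 -0.05] open 0.142 gf 30.0 t 8.025
```

View pics/hover.png

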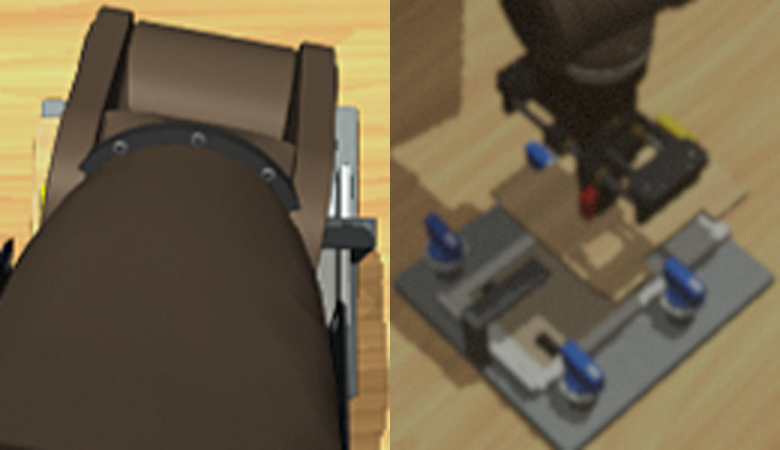

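The scene crop shows the cover held level over the ledge end. Its front edge is short of the neck, and the ears sit between and outside the knobs. The measured origin is within 3 mm of target, so I'll lower it.

drive_tool(rows=[[[0.0,0,0.08,0,0,0,0],[0,0,0.08,0,0,0,0],[0,0,0.032,0,0,0,0],[0,0,0.024,0,0,0,0]]])

```text
t: 8.52
eef_pos: [529.5, -44.1, 78.2]
tcp_rot: [3.141, 0.0, 1.526]
ft_force: [-0.1, -0.9, -4.4]
opening: 0.145
grip_force: 30.0
```

drive_tool(rows=[[[0,0,0.02,0,0,0,0],[0,0,0.012,0,0,0,0]]])

```text
t: 8.78
eef_pos: [529.4, -44.2, 70.2]
tcp_rot: [3.141, 0.0, 1.526]
ft_force: [0.4, 0.8, -4.6]
opening: 0.147
grip_force: 30.0
```

```bash
python3 - <<'E'
from plan import *
p=cam("scene")
for k in["handle","tab","cover"]: print(k,[(round(x["score"],2),np.round(W(p,x["at"]),1).tolist()) for x in env.place_of(k,p)[:2]])
plan([])
E
```

```text
handle [(0.73, [198.6, 330.3, 35.8]), (0.59, [531.4, -40.8, 68.3])]
tab [(0.86, [531.0, 49.5, 70.8]), (0.59, [262.9, 265.5, 27.0])]
cover [(0.74, [529.5, -23.9, 35.2])]
0 rows end [529.4 -44.2  70.3] 1.526 | pose now [529.4 -44.2  70.3] [3.141 0.    1.526] F [ 0.3  0.4 -4.4] M [-0.15 -0.08 -0.03] open 0.144 gf 30.0 t 8.975
```

No contact force so far, and the ears are past the washers. Next I'll set it down in small steps.

drive_tool(rows=[[[0,0,0.006,0,0,0,0],[0,0,0.006,0,0,0,0]]])

```text
t: 9.22
eef_pos: [529.4, -44.3, 67.3]
tcp_rot: [3.141, 0.0, 1.526]
ft_force: [-3.8, -4.6, 8.6]
opening: 0.144
grip_force: 30.0
```

drive_tool(rows=[[[0,0,0.003,0,0,0,0],[0,0,0,0,0,0,0]]])

```text
t: 9.48
eef_pos: [529.4, -44.4, 67.2]
tcp_rot: [3.141, 0.0, 1.526]
ft_force: [-2.1, -1.7, 8.1]
opening: 0.143
grip_force: 30.0
```

drive_tool(rows=[[[0,0,0,0,0,0,0.35],[0,0,0,0,0,0,0.35],[0,0,-0.08,0,0,0,0.35],[0,0,-0.16,0,0,0,0.35],[0,0,-0.16,0,0,0,0.45]]])

```text
t: 10.1
eef_pos: [529.2, -44.2, 167.3]
tcp_rot: [-3.141, -0.0, 1.526]
ft_force: [-0.6, -0.3, 0.0]
opening: 0.405
grip_force: 0.0
```

```bash
python3 - <<'E'
from plan import *
t=pw(0,141); print(t)
plan([(*(t+[0,60]),180,np.pi+TH,0.45)])
E
```

```text
[533.48371285  50.6508483 ]
9 rows end [533.4 110.6 180.1] 3.096 | pose now [529.2 -44.2 167.3] [-3.141 -0.     1.526] F [-0.6 -0.3  0. ] M [-0.04 -0.14  0.02] open 0.405 gf 0.0 t 10.1
[[[0.069,-0.001,-0.006,0,0,-0.056,0.45],[0.068,0.011,-0.006,0,0,-0.055,0.45],[0.065,0.022,-0.006,0,0,-0.056,0.45],[0.06,0.033,-0.005,0,0,-0.055,0.45],[0.054,0.043,-0.006,0,0,-0.056,0.45]]]
[[[0.045,0.052,-0.005,0,0,-0.055,0.45],[0.035,0.059,-0.006,0,0,-0.056,0.45],[0.025,0.064,-0.005,0,0,-0.055,0.45],[0.013,0.068,-0.006,0,0,-0.056,0.45]]]
```

drive_tool(rows=[[[0.069,-0.001,-0.006,0,0,-0.056,0.45],[0.068,0.011,-0.006,0,0,-0.055,0.45],[0.065,0.022,-0.006,0,0,-0.056,0.45],[0.06,0.033,-0.005,0,0,-0.055,0.45],[0.054,0.043,-0.006,0,0,-0.056,0.45]]])

```text
t: 10.72
eef_pos: [531.5, 42.4, 173.6]
tcp_rot: [3.142, 0.0, 2.405]
ft_force: [-0.9, 0.2, 0.1]
opening: 0.448
grip_force: 0.0
```

drive_tool(rows=[[[0.045,0.052,-0.005,0,0,-0.055,0.45],[0.035,0.059,-0.006,0,0,-0.056,0.45],[0.025,0.064,-0.005,0,0,-0.055,0.45],[0.013,0.068,-0.006,0,0,-0.056,0.45]]])

```text
t: 11.22
eef_pos: [533.5, 111.2, 179.1]
tcp_rot: [-3.142, 0.0, 3.102]
ft_force: [-0.4, -0.6, 0.1]
opening: 0.452
grip_force: 0.0
```

```bash
python3 - <<'E'
from blob import *
from plan import *
o=[]
for n in["top","scene"]:
    p=cam(n)
    for k in["handle","tab"]: print(k,[(round(x["score"],2),np.round(W(p,x["at"]),1).tolist()) for x in env.place_of(k,p)[:2]])
    for g,c in(([530,-42,66],"red"),([533,51,66],"yel")):
        b=blobs(p,g,c,64,14); print(c,b)
    u,v=np.round(px(p,[530,-60,50])).astype(int); o.append(cv2.resize(p["color"][max(v-75,0):v+75,u-65:u+65],None,fx=3,fy=3,interpolation=cv2.INTER_CUBIC))
cv2.imwrite("pics/placed.png",np.hstack(o)); plan([])
E
```

```text
handle [(0.73, [532.5, -41.8, 67.9])]
tab [(0.94, [532.0, 51.7, 62.0])]
red (array([528.72816307, -42.58500159,  64.        ]), np.int64(102))
yel (array([524.53399557,  52.52896634,  64.        ]), np.int64(53))
handle [(0.83, [530.8, -42.4, 66.1]), (0.75, [194.1, 333.9, 34.0])]
tab [(0.82, [534.9, 47.6, 66.4]), (0.6, [264.7, 266.8, 27.7])]
red (array([530.93068427, -45.59127378,  64.        ]), np.int64(69))
yel (array([536.91112449,  49.32425106,  64.        ]), np.int64(16))
0 rows end [533.5 110.1 179. ] 3.093 | pose now [533.5 110.1 179. ] [-3.141 -0.     3.093] F [-0.4 -0.  -0.3] M [ 0.1  -0.17  0.02] open 0.454 gf 0.0 t 11.525
```

View pics/placed.png

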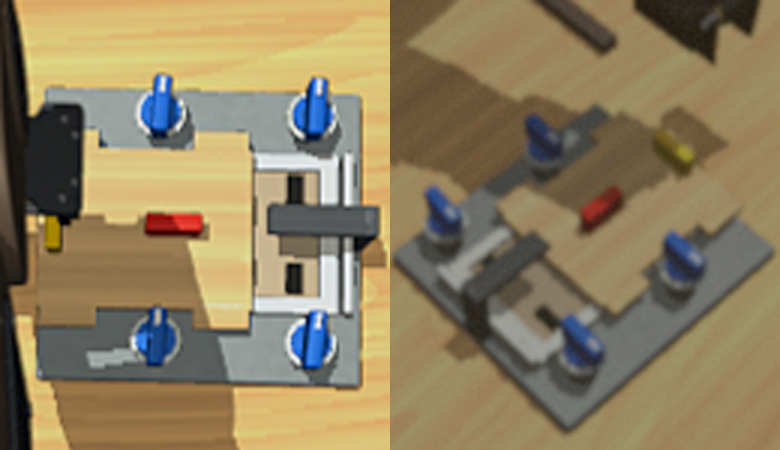

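The picture shows the cover flat on the ledge end with the ears between and outside the washers. The red handle is at crop px (174,224), clear of the neck end at (268,220). Next I'll grip the tab.

```bash
python3 - <<'E'
from plan import *
Y=np.pi+TH
plan([(533.2,50.6,115,Y,0.45,50),(533.2,50.6,68,Y,0.45,30),("hold",4,0)],start=(533.4,110.6,180.0,3.096))
E
```

```text
8 rows end [533.2  50.5  68. ] 3.096 | pose now [533.5 110.1 179. ] [-3.141 -0.     3.093] F [-0.4 -0.  -0.3] M [ 0.1  -0.17  0.02] open 0.454 gf 0.0 t 11.525
[[[-0.005,-0.12,0.13,0,0,0,0.45],[-0.005,-0.12,0.13,0,0,0,0.45],[0,0,0.094,0,0,0,0.45],[0,0,0.094,0,0,0,0.45],[0,0,0,0,0,0,0]]]
[[[0,0,0,0,0,0,0],[0,0,0,0,0,0,0],[0,0,0,0,0,0,0]]]
```

drive_tool(rows=[[[-0.005,-0.12,0.13,0,0,0,0.45],[-0.005,-0.12,0.13,0,0,0,0.45],[0,0,0.094,0,0,0,0.45],[0,0,0.094,0,0,0,0.45],[0,0,0,0,0,0,0]]])

```text
t: 12.15
eef_pos: [532.6, 49.9, 65.9]
tcp_rot: [-3.141, -0.003, 3.094]
ft_force: [0.3, -0.4, -0.5]
opening: 0.394
grip_force: 0.0
```

drive_tool(rows=[[[0,0,0,0,0,0,0],[0,0,0,0,0,0,0],[0,0,0,0,0,0,0]]])

```text
t: 12.52
eef_pos: [533.6, 50.6, 67.9]
tcp_rot: [-3.141, 0.001, 3.096]
ft_force: [-0.4, 0.6, 4.5]
opening: 0.124
grip_force: 30.0
```

```bash
python3 - <<'E'
from plan import *
s=env.state(); Y=np.pi+TH
print(np.linalg.norm(np.array(s["eef_pos"][:2])-P0), np.array([[np.cos(TH),np.sin(TH)],[-np.sin(TH),np.cos(TH)]])@(s["eef_pos"][:2]-P0))
t=np.array([533.2,50.5])-63*np.array([-np.sin(TH),np.cos(TH)])
plan([(*t,68,Y,0,13)],start=(533.2,50.5,68,3.096))
E
```

```text
140.91266566867563 [1.33934348e-01 1.40912602e+02]
5 rows end [530.3 -12.4  68. ] 3.096 | pose now [533.6  50.6  67.9] [-3.141e+00  1.000e-03  3.096e+00] F [-0.4  0.6  4.5] M [ 0.05 -0.09  0.1 ] open 0.124 gf 30.0 t 12.525
[[[0,-0.05,0,0,0,0,0],[0,-0.05,0,0,0,0,0],[0,-0.051,0,0,0,0,0],[0,-0.05,0,0,0,0,0],[0,-0.051,0,0,0,0,0]]]
```

drive_tool(rows=[[[0,-0.05,0,0,0,0,0],[0,-0.05,0,0,0,0,0],[0,-0.05,0,0,0,0,0],[0,-0.05,0,0,0,0,0],[0,-0.05,0,0,0,0,0]]])

```text
t: 13.15
eef_pos: [530.8, -11.7, 67.9]
tcp_rot: [3.141, 0.002, 3.096]
ft_force: [0.3, 5.1, 3.5]
opening: 0.123
grip_force: 30.0
```

drive_tool(rows=[[[0,-0.012,0,0,0,0,0],[0,-0.008,0,0,0,0,0]]])

```text
t: 13.4
eef_pos: [530.5, -16.6, 67.6]
tcp_rot: [3.141, 0.001, 3.096]
ft_force: [0.1, 5.3, 4.7]
opening: 0.123
grip_force: 30.0
```

```bash
python3 - <<'E'
from blob import *
from plan import *
for n in["top","scene"]:
    p=cam(n)
    for k in["handle","tab"]: print(n,k,[(round(x["score"],2),np.round(W(p,x["at"]),1).tolist()) for x in env.place_of(k,p)[:2]])
plan([]); print("home handle/tab",pw(0,-22),pw(0,71))
E
```

```text
top handle [(0.94, [528.6, -109.0, 66.4])]
top tab []
scene handle [(0.72, [197.2, 330.2, 35.6]), (0.71, [529.2, -108.4, 64.0])]
scene tab [(0.72, [529.5, -19.1, 65.3]), (0.55, [264.7, 266.0, 27.3])]
0 rows end [530.5 -16.7  67.4] 3.097 | pose now [530.5 -16.7  67.4] [-3.141e+00  1.000e-03  3.097e+00] F [0.7 4.1 4.4] M [ 0.62 -0.33 -0.05] open 0.125 gf 30.0 t 13.7
home handle/tab [ 525.98835686 -112.1767281 ] [530.26484831 -19.27510476]
```

Sliding drag is about 5 N. I'll continue in 1 mm steps until it meets the stop.

drive_tool(rows=[[[0,-0.006,0,0,0,0,0],[0,-0.004,0,0,0,0,0]]])

```text
t: 13.95
eef_pos: [530.2, -19.0, 67.2]
tcp_rot: [3.141, 0.0, 3.096]
ft_force: [1.0, 7.2, 6.2]
opening: 0.124
grip_force: 30.0
```

drive_tool(rows=[[[0,-0.004,0,0,0,0,0]]])

```text
t: 14.08
eef_pos: [530.1, -20.0, 67.2]
tcp_rot: [3.141, 0.0, 3.096]
ft_force: [0.6, 5.5, 5.8]
opening: 0.124
grip_force: 30.0
```

drive_tool(rows=[[[0,-0.004,0,0,0,0,0]]])

```text
t: 14.2
eef_pos: [530.1, -20.9, 67.2]
tcp_rot: [3.141, 0.0, 3.096]
ft_force: [2.4, 14.4, 5.4]
opening: 0.124
grip_force: 30.0
```

```bash
python3 - <<'E'
from plan import *
a=pw(-90,60); print(a); Y=np.pi+TH
plan([("hold",2,0.4),(530.1,-20.5,120,Y,0.4,27),(*a,125,Y-.1,0.4,50)],start=(530.1,-20.9,67.2,3.096))
E
```

```text
[439.85422995 -26.12492869]
6 rows end [440.  -26.1 125. ] 2.995 | pose now [530.1 -20.9  67.2] [3.141 0.    3.096] F [ 2.4 14.4  5.4] M [ 2.48 -0.54  0.  ] open 0.124 gf 30.0 t 14.2
[[[0,0,0,0,0,0,0.4],[0,0,0,0,0,0,0.4],[0,0.001,-0.106,0,0,0,0.4],[0,0.001,-0.105,0,0,0,0.4],[0.18,-0.02,-0.01,0,0,0.016,0.4]]]
[[[0.178,-0.028,-0.01,0,0,0.016,0.4]]]
```

drive_tool(rows=[[[0,0,0,0,0,0,0.4],[0,0,0,0,0,0,0.4],[0,0.001,-0.106,0,0,0,0.4],[0,0.001,-0.105,0,0,0,0.4],[0.18,-0.02,-0.01,0,0,0.016,0.4]]])

```text
t: 14.82
eef_pos: [486.6, -24.3, 123.5]
tcp_rot: [-3.141, 0.004, 3.046]
ft_force: [-0.4, 0.9, -1.0]
opening: 0.399
grip_force: 0.0
```

drive_tool(rows=[[[0.178,-0.028,-0.01,0,0,0.016,0.4]]])

```text
t: 14.95
eef_pos: [438.6, -26.7, 124.9]
tcp_rot: [-3.141, 0.0, 2.994]
ft_force: [-0.3, 0.0, -1.0]
opening: 0.397
grip_force: 0.0
```

```bash
python3 - <<'E'
from blob import *
from plan import *
o=[]
for n in["top","scene"]:
    p=cam(n)
    for k in["handle","tab","cover"]: print(k,[(round(x["score"],2),np.round(W(p,x["at"]),1).tolist()) for x in env.place_of(k,p)[:2]])
    u,v=np.round(px(p,[530,-80,50])).astype(int); o.append(cv2.resize(p["color"][max(v-65,0):v+65,u-65:u+65],None,fx=3,fy=3,interpolation=cv2.INTER_CUBIC))
cv2.imwrite("pics/home.png",np.hstack(o)); plan([])
E
```

```text
handle [(0.95, [526.9, -111.3, 64.8])]
tab [(0.76, [529.7, -19.4, 63.9]), (0.58, [258.6, 264.9, 35.7])]
cover [(0.91, [522.5, -90.9, 37.1])]
handle [(0.75, [195.5, 329.8, 36.2]), (0.71, [529.0, -112.9, 65.2])]
tab [(0.9, [264.5, 265.5, 25.9]), (0.64, [530.3, -22.4, 67.4])]
cover [(0.64, [526.9, -96.9, 32.3])]
0 rows end [440.7 -26.7 124.7] 2.996 | pose now [440.7 -26.7 124.7] [-3.141  0.     2.996] F [ 0.8 -0.5  0. ] M [ 0.14 -0.17  0.  ] open 0.403 gf 0.0 t 15.35
```

View pics/home.png

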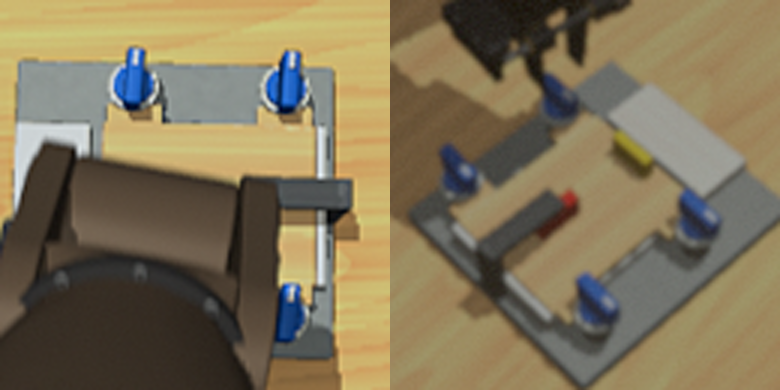

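The cover is home: its handle is under the neck at scene crop px (565,205), the front edge is at the stop and the ears are under the washers. Now the knobs.

```bash
cat >> plan.py <<'E'
K={"nl":(-90,60),"nr":(-90,-60),"fl":(90,60),"fr":(90,-60)}
Y0=np.pi+TH
def knob(k,q0,q1,first=False,steps=None):
    a=pw(*K[k]); z=lambda q:79.5-4.15*q
    w=[] if first else [(*a,125,Y0-q0,0.4,55)]
    return w+[(*a,z(q0),Y0-q0,0.4,46),("hold",4,0),(*a,z(q1),Y0-q1,0,20,0.16)]
def up(k,q1): a=pw(*K[k]); return [("hold",2,0.4),(*a,125,Y0-q1,0.4,50)]
E
python3 - <<'E'
from plan import *
plan(knob("nl",0.1,0.86,True),start=(440,-26.1,125,2.995))
E
```

```text
10 rows end [439.8 -26.1  76. ] 2.235 | pose now [440.7 -26.7 124.7] [-3.141  0.     2.996] F [ 0.8 -0.5  0. ] M [ 0.14 -0.17  0.  ] open 0.403 gf 0.0 t 15.35
[[[0.001,0,0.184,0,0,0,0.4],[0,0,0,0,0,0,0],[0,0,0,0,0,0,0],[0,0,0,0,0,0,0],[0,0,0,0,0,0,0]]]
[[[0,0,0.002,0,0,0.048,0],[0,0,0.003,0,0,0.048,0],[0,0,0.002,0,0,0.049,0],[0,0,0.003,0,0,0.048,0],[0,0,0.002,0,0,0.049,0]]]
```

drive_tool(rows=[[[0.001,0,0.184,0,0,0,0.4],[0,0,0,0,0,0,0],[0,0,0,0,0,0,0],[0,0,0,0,0,0,0],[0,0,0,0,0,0,0]]])

```text
t: 15.98
eef_pos: [440.4, -26.0, 79.9]
tcp_rot: [3.141, 0.002, 2.996]
ft_force: [2.4, 9.2, -3.6]
opening: 0.148
grip_force: 29.7
```

```bash
python3 -c "
from plan import *
plan([])"
```

```text
0 rows end [440.4 -26.   79.9] 2.996 | pose now [440.4 -26.   79.9] [3.141e+00 2.000e-03 2.996e+00] F [ 2.4  9.2 -3.6] M [ 1.89 -0.78  0.02] open 0.148 gf 29.7 t 15.975
```

drive_tool(rows=[[[0,0.003,0.002,0,0,0.048,0],[0,0,0.003,0,0,0.048,0],[0,0,0.002,0,0,0.048,0],[0,0,0.003,0,0,0.048,0],[0,0,0.002,0,0,0.048,0]]])

```text
t: 16.6
eef_pos: [440.5, -25.6, 76.8]
tcp_rot: [3.14, 0.002, 2.237]
ft_force: [2.5, 5.3, -6.1]
opening: 0.146
grip_force: 29.8
```

```bash
python3 -c "
from plan import *
import plan as P
P.P0=np.array([527.3,-89.6])
plan(up('nl',.86)+knob('fr',0.1,0.86))"
```

```text
19 rows end [ 614.4 -153.8   75.8] 2.237 | pose now [440.5 -25.6  76.8] [3.140e+00 2.000e-03 2.237e+00] F [ 2.5  5.3 -6.1] M [ 1.   -0.64  0.08] open 0.146 gf 29.8 t 16.6
[[[0,0,0,0,0,0,0.4],[0,0,0,0,0,0,0.4],[0.001,-0.001,-0.193,0,0,0,0.4],[-0.167,0.046,0,0,0,-0.048,0.4],[-0.172,0.021,0,0,0,-0.048,0.4]]]
[[[-0.173,-0.005,0,0,0,-0.048,0.4],[-0.17,-0.031,0,0,0,-0.049,0.4],[-0.163,-0.058,0,0,0,-0.048,0.4],[0,0,0.092,0,0,0,0.4],[0,0,0.092,0,0,0,0.4]]]
[[[0,0,0,0,0,0,0],[0,0,0,0,0,0,0],[0,0,0,0,0,0,0],[0,0,0,0,0,0,0],[0,0,0.003,0,0,0.048,0]]]
[[[0,0,0.002,0,0,0.048,0],[0,0,0.003,0,0,0.048,0],[0,0,0.002,0,0,0.049,0],[0,0,0.003,0,0,0.048,0]]]
```

drive_tool(rows=[[[0,0,0,0,0,0,0.4],[0,0,0,0,0,0,0.4],[0.001,-0.001,-0.193,0,0,0,0.4],[-0.167,0.046,0,0,0,-0.048,0.4],[-0.172,0.021,0,0,0,-0.048,0.4]]])

```text
t: 17.23
eef_pos: [510.6, -77.5, 125.5]
tcp_rot: [3.141, 0.002, 2.551]
ft_force: [-0.2, 0.7, 0.1]
opening: 0.399
grip_force: 0.0
```

drive_tool(rows=[[[-0.173,-0.005,0,0,0,-0.048,0.4],[-0.17,-0.031,0,0,0,-0.049,0.4],[-0.163,-0.058,0,0,0,-0.048,0.4],[0,0,0.092,0,0,0,0.4],[0,0,0.092,0,0,0,0.4]]])

```text
t: 17.85
eef_pos: [614.4, -153.6, 77.8]
tcp_rot: [-3.141, 0.0, 3.0]
ft_force: [-0.1, 0.4, 0.4]
opening: 0.401
grip_force: 0.0
```

drive_tool(rows=[[[0,0,0,0,0,0,0],[0,0,0,0,0,0,0],[0,0,0,0,0,0,0],[0,0,0,0,0,0,0]]])

```text
t: 18.35
eef_pos: [614.5, -154.2, 79.3]
tcp_rot: [-3.14, 0.002, 3.0]
ft_force: [-0.9, -6.9, 0.9]
opening: 0.144
grip_force: 29.9
```

drive_tool(rows=[[[0,0,0.003,0,0,0.048,0],[0,0,0.002,0,0,0.048,0],[0,0,0.003,0,0,0.048,0],[0,0,0.002,0,0,0.048,0],[0,0,0.003,0,0,0.048,0]]])

```text
t: 18.98
eef_pos: [614.6, -154.1, 76.2]
tcp_rot: [3.141, 0.003, 2.241]
ft_force: [-1.7, -5.9, 2.1]
opening: 0.143
grip_force: 29.9
```

```bash
python3 -c "
from plan import *
import plan as P
P.P0=np.array([527.3,-89.6])
plan(up('fr',.86)+knob('nr',0.1,0.86))"
```

```text
18 rows end [ 434.7 -145.3   75.9] 2.234 | pose now [ 614.6 -154.1   76.2] [3.141e+00 3.000e-03 2.241e+00] F [-1.7 -5.9  2.1] M [-1.03  0.13  0.13] open 0.143 gf 29.9 t 18.975
[[[0,0,0,0,0,0,0.4],[0,0,0,0,0,0,0.4],[0.002,0.001,-0.195,0,0,0.002,0.4],[0.094,-0.109,0,0,0,-0.048,0.4],[0.109,-0.094,0,0,0,-0.049,0.4]]]
[[[0.122,-0.076,0,0,0,-0.048,0.4],[0.133,-0.057,0,0,0,-0.049,0.4],[0.139,-0.036,0,0,0,-0.048,0.4],[0,0,0.183,0,0,0,0.4],[0,0,0,0,0,0,0]]]
[[[0,0,0,0,0,0,0],[0,0,0,0,0,0,0],[0,0,0,0,0,0,0],[0,0,0.003,0,0,0.048,0],[0,0,0.003,0,0,0.048,0]]]
[[[0,0,0.002,0,0,0.049,0],[0,0,0.003,0,0,0.048,0],[0,0,0.002,0,0,0.049,0]]]
```

drive_tool(rows=[[[0,0,0,0,0,0,0.4],[0,0,0,0,0,0,0.4],[0.002,0.001,-0.195,0,0,0.002,0.4],[0.094,-0.109,0,0,0,-0.048,0.4],[0.109,-0.094,0,0,0,-0.049,0.4]]])

```text
t: 19.6
eef_pos: [541.6, -149.3, 124.3]
tcp_rot: [3.141, 0.001, 2.551]
ft_force: [-0.9, -0.8, 0.7]
opening: 0.398
grip_force: 0.0
```

drive_tool(rows=[[[0.122,-0.076,0,0,0,-0.048,0.4],[0.133,-0.057,0,0,0,-0.049,0.4],[0.139,-0.036,0,0,0,-0.048,0.4],[0,0,0.183,0,0,0,0.4],[0,0,0,0,0,0,0]]])

```text
t: 20.23
eef_pos: [433.4, -144.7, 76.7]
tcp_rot: [3.14, -0.004, 3.0]
ft_force: [-1.7, -1.8, -1.0]
opening: 0.343
grip_force: 1.1
```

drive_tool(rows=[[[0,0,0,0,0,0,0],[0,0,0,0,0,0,0],[0,0,0,0,0,0,0]]])

```text
t: 20.6
eef_pos: [435.1, -145.5, 78.9]
tcp_rot: [-3.141, 0.002, 2.999]
ft_force: [-1.0, -1.3, 6.7]
opening: 0.147
grip_force: 30.0
```

drive_tool(rows=[[[0,0,0.003,0,0,0.048,0],[0,0,0.003,0,0,0.048,0],[0,0,0.002,0,0,0.048,0],[0,0,0.003,0,0,0.048,0],[0,0,0.002,0,0,0.048,0]]])

```text
t: 21.22
eef_pos: [435.0, -145.6, 75.7]
tcp_rot: [3.141, 0.002, 2.241]
ft_force: [-2.2, -3.2, 9.8]
opening: 0.144
grip_force: 30.0
```

```bash
sed -i 's/^P0=.*/P0=np.array([527.4,-90.0]); TH=-0.049/' plan.py; python3 -c "
from plan import *
plan(up('nr',.86)+knob('fl',0.1,0.86))"
```

```text
18 rows end [620.3 -34.5  76. ] 2.231 | pose now [ 435.  -145.6   75.7] [3.141e+00 2.000e-03 2.241e+00] F [-2.2 -3.2  9.8] M [-0.51  0.09  0.09] open 0.144 gf 30.0 t 21.225
[[[0,0,0,0,0,0,0.4],[0,0,0,0,0,0,0.4],[0.001,-0.001,-0.197,0,0,0.003,0.4],[-0.021,0.172,0,0,0,-0.048,0.4],[-0.046,0.167,0,0,0,-0.049,0.4]]]
[[[-0.072,0.157,0,0,0,-0.048,0.4],[-0.094,0.145,0,0,0,-0.049,0.4],[-0.116,0.129,0,0,0,-0.048,0.4],[0,0,0.184,0,0,0,0.4],[0,0,0,0,0,0,0]]]
[[[0,0,0,0,0,0,0],[0,0,0,0,0,0,0],[0,0,0,0,0,0,0],[0,0,0.002,0,0,0.048,0],[0,0,0.003,0,0,0.048,0]]]
[[[0,0,0.002,0,0,0.049,0],[0,0,0.003,0,0,0.048,0],[0,0,0.002,0,0,0.049,0]]]
```

drive_tool(rows=[[[0,0,0,0,0,0,0.4],[0,0,0,0,0,0,0.4],[0.001,-0.001,-0.197,0,0,0.003,0.4],[-0.021,0.172,0,0,0,-0.048,0.4],[-0.046,0.167,0,0,0,-0.049,0.4]]])

```text
t: 21.85
eef_pos: [509.1, -99.8, 124.7]
tcp_rot: [3.141, 0.001, 2.546]
ft_force: [-0.1, -0.9, -0.9]
opening: 0.4
grip_force: 0.0
```

drive_tool(rows=[[[-0.072,0.157,0,0,0,-0.048,0.4],[-0.094,0.145,0,0,0,-0.049,0.4],[-0.116,0.129,0,0,0,-0.048,0.4],[0,0,0.184,0,0,0,0.4],[0,0,0,0,0,0,0]]])

```text
t: 22.48
eef_pos: [617.2, -33.1, 74.9]
tcp_rot: [-3.141, -0.007, 2.998]
ft_force: [-3.2, -14.2, -10.6]
opening: 0.34
grip_force: 6.9
```

drive_tool(rows=[[[0,0,0,0,0,0,0],[0,0,0,0,0,0,0],[0,0,0,0,0,0,0]]])

```text
t: 22.85
eef_pos: [617.1, -34.0, 76.2]
tcp_rot: [-3.141, -0.006, 2.996]
ft_force: [0.7, -5.4, -27.1]
opening: 0.305
grip_force: 30.0
```

drive_tool(rows=[[[0,0,0.002,0,0,0.048,0],[0,0,0.003,0,0,0.048,0],[0,0,0.002,0,0,0.048,0],[0,0,0.003,0,0,0.048,0],[0,0,0.002,0,0,0.048,0]]])

```text
t: 23.48
eef_pos: [618.2, -32.1, 73.3]
tcp_rot: [-3.14, -0.004, 2.237]
ft_force: [8.4, 10.8, -29.4]
opening: 0.304
grip_force: 30.0
```

```bash
python3 -c "
from plan import *
plan(up('fl',.86)+knob('nl',0.86,1.68))"
```

```text
20 rows end [440.6 -25.6  72.5] 1.414 | pose now [618.2 -32.1  73.3] [-3.14  -0.004  2.237] F [  8.4  10.8 -29.4] M [ 2.09 -1.84  0.26] open 0.304 gf 30.0 t 23.475
[[[0,0,0,0,0,0,0.4],[0,0,0,0,0,0,0.4],[-0.006,0,-0.103,0,0,0.001,0.4],[-0.006,0,-0.104,0,0,0,0.4],[0.118,-0.136,0,0,0,0,0.4]]]
[[[0.117,-0.136,0,0,0,0,0.4],[0.118,-0.136,0,0,0,0,0.4],[0.117,-0.136,0,0,0,0,0.4],[0,0,0.098,0,0,0,0.4],[0,0,0.098,0,0,0,0.4]]]
[[[0,0,0,0,0,0,0],[0,0,0,0,0,0,0],[0,0,0,0,0,0,0],[0,0,0,0,0,0,0],[0,0,0.002,0,0,0.044,0]]]
[[[0,0,0.002,0,0,0.043,0],[0,0,0.002,0,0,0.044,0],[0,0,0.003,0,0,0.043,0],[0,0,0.002,0,0,0.044,0],[0,0,0.003,0,0,0.043,0]]]
```

Knob fl's grip reads 29 mm instead of 14 mm, with 29 N of pull on the tool. I'll look before doing anything else.

```bash
python3 - <<'E'
from plan import *
o=[]
for n in["top","scene"]:
    p=cam(n)
    for k in["grip_fl","grip_fr","grip_nr","grip_nl"]: print(n,k,[(round(x["score"],2),np.round(W(p,x["at"]),1).tolist()) for x in env.place_of(k,p)[:2]])
    u,v=np.round(px(p,[560,-70,50])).astype(int); o.append(cv2.resize(p["color"][max(v-65,0):v+65,u-65:u+65],None,fx=3,fy=3,interpolation=cv2.INTER_CUBIC))
cv2.imwrite("pics/fl.png",np.hstack(o)); plan([])
E
```

```text
top grip_fl []
top grip_fr [(0.68, [614.5, -152.9, 76.5])]
top grip_nr []
top grip_nl []
scene grip_fl [(0.7, [625.0, -33.7, 75.5])]
scene grip_fr [(0.67, [551.7, -357.0, 3.6]), (0.49, [618.2, -152.8, 79.2])]
scene grip_nr [(0.49, [434.7, -141.9, 74.6])]
scene grip_nl [(0.7, [442.7, -28.4, 76.1])]
0 rows end [619.3 -33.2  75.6] 2.242 | pose now [619.3 -33.2  75.6] [3.141e+00 1.000e-03 2.242e+00] F [ 1.2  2.7 -0.4] M [ 0.72 -0.29  0.15] open 0.145 gf 29.6 t 23.975
```

View pics/fl.png

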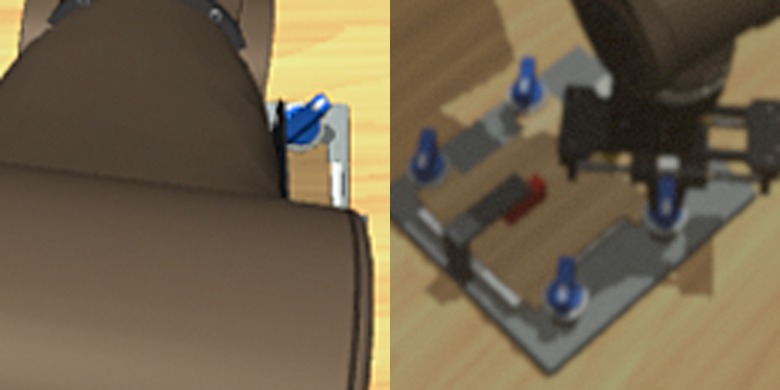

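The pads have since slipped onto the bar: opening 14 mm, forces near zero, yaw 2.242, so knob fl is half tight. In the picture, bar fl at scene px (665,195) matches the others. The jaws closed before the descent had settled, so I'll add a settling row in round two.

```bash
sed -i 's/46),("hold",4,0)/46),("hold",2,0.4),("hold",4,0)/' plan.py; python3 -c "
from plan import *
plan(up('fl',.86)+knob('nl',0.86,1.75))"
```

```text
21 rows end [440.4 -25.6  72.1] 1.343 | pose now [619.3 -33.2  75.6] [3.141e+00 1.000e-03 2.242e+00] F [ 1.2  2.7 -0.4] M [ 0.72 -0.29  0.15] open 0.145 gf 29.6 t 23.975
[[[0,0,0,0,0,0,0.4],[0,0,0,0,0,0,0.4],[-0.006,0,-0.197,0,0,0.003,0.4],[0.117,-0.136,0,0,0,0,0.4],[0.118,-0.137,0,0,0,0,0.4]]]
[[[0.117,-0.136,0,0,0,0,0.4],[0.118,-0.137,0,0,0,0,0.4],[0,0,0.098,0,0,0,0.4],[0,0,0.098,0,0,0,0.4],[0,0,0,0,0,0,0.4]]]
[[[0,0,0,0,0,0,0.4],[0,0,0,0,0,0,0],[0,0,0,0,0,0,0],[0,0,0,0,0,0,0],[0,0,0,0,0,0,0]]]
[[[0,0,0.002,0,0,0.047,0],[0,0,0.003,0,0,0.047,0],[0,0,0.002,0,0,0.047,0],[0,0,0.003,0,0,0.047,0],[0,0,0.002,0,0,0.048,0]]]
[[[0,0,0.003,0,0,0.047,0]]]
```

drive_tool(rows=[[[0,0,0,0,0,0,0.4],[0,0,0,0,0,0,0.4],[-0.006,0,-0.197,0,0,0.003,0.4],[0.117,-0.136,0,0,0,0,0.4],[0.118,-0.137,0,0,0,0,0.4]]])

```text
t: 24.6
eef_pos: [529.1, -30.1, 124.6]
tcp_rot: [3.141, 0.001, 2.232]
ft_force: [0.3, -0.0, -0.7]
opening: 0.398
grip_force: 0.0
```

drive_tool(rows=[[[0.117,-0.136,0,0,0,0,0.4],[0.118,-0.137,0,0,0,0,0.4],[0,0,0.098,0,0,0,0.4],[0,0,0.098,0,0,0,0.4],[0,0,0,0,0,0,0.4]]])

```text
t: 25.22
eef_pos: [439.7, -25.7, 74.4]
tcp_rot: [-3.14, -0.002, 2.232]
ft_force: [-0.7, -0.9, 0.2]
opening: 0.4
grip_force: 0.0
```

drive_tool(rows=[[[0,0,0,0,0,0,0.4],[0,0,0,0,0,0,0],[0,0,0,0,0,0,0],[0,0,0,0,0,0,0],[0,0,0,0,0,0,0]]])

```text
t: 25.85
eef_pos: [440.6, -25.5, 75.4]
tcp_rot: [3.141, 0.001, 2.233]
ft_force: [1.0, 3.3, 4.1]
opening: 0.145
grip_force: 30.0
```

drive_tool(rows=[[[0,0,0.002,0,0,0.047,0],[0,0,0.003,0,0,0.047,0],[0,0,0.002,0,0,0.047,0],[0,0,0.003,0,0,0.047,0],[0,0,0.002,0,0,0.048,0]]])

```text
t: 26.48
eef_pos: [440.8, -25.4, 72.4]
tcp_rot: [3.14, 0.0, 1.486]
ft_force: [1.7, 4.9, 2.0]
opening: 0.143
grip_force: 30.0
```

```bash
python3 -c "
from plan import *
plan([])"
```

```text
0 rows end [440.8 -25.4  72.4] 1.486 | pose now [440.8 -25.4  72.4] [3.14  0.    1.486] F [1.7 4.9 2. ] M [ 0.88 -0.6   0.12] open 0.143 gf 30.0 t 26.475
```

drive_tool(rows=[[[0,0,0.002,0,0,0.024,0],[0,0,0.001,0,0,0.024,0],[0,0,0,0,0,0,0]]])

```text
t: 26.85
eef_pos: [440.8, -25.4, 71.8]
tcp_rot: [3.14, 0.0, 1.341]
ft_force: [1.5, 5.9, 7.4]
opening: 0.148
grip_force: 30.3
```

```bash
python3 -c "
from plan import *
plan(up('nl',1.74)+knob('fr',0.86,1.75))"
```

```text
23 rows end [ 614.3 -154.4   72.3] 1.344 | pose now [440.8 -25.4  71.8] [3.14  0.    1.341] F [1.5 5.9 7.4] M [ 0.91 -0.41  0.61] open 0.148 gf 30.3 t 26.85
[[[0,0,0,0,0,0,0.4],[0,0,0,0,0,0,0.4],[-0.001,-0.001,-0.106,0,0,-0.002,0.4],[0,0,-0.107,0,0,-0.002,0.4],[-0.071,0.158,0,0,0,-0.056,0.4]]]
[[[-0.097,0.143,0,0,0,-0.056,0.4],[-0.121,0.124,0,0,0,-0.056,0.4],[-0.14,0.101,0,0,0,-0.056,0.4],[-0.156,0.075,0,0,0,-0.056,0.4],[0,0,0.098,0,0,0,0.4]]]
[[[0,0,0.098,0,0,0,0.4],[0,0,0,0,0,0,0.4],[0,0,0,0,0,0,0.4],[0,0,0,0,0,0,0],[0,0,0,0,0,0,0]]]
[[[0,0,0,0,0,0,0],[0,0,0,0,0,0,0],[0,0,0.003,0,0,0.047,0],[0,0,0.002,0,0,0.047,0],[0,0,0.003,0,0,0.047,0]]]
[[[0,0,0.002,0,0,0.047,0],[0,0,0.003,0,0,0.048,0],[0,0,0.002,0,0,0.047,0]]]
```

The moment rose to 0.61 N m at yaw 1.341, so knob nl is at its stop. Next is fr, diagonally opposite.

drive_tool(rows=[[[0,0,0,0,0,0,0.4],[0,0,0,0,0,0,0.4],[-0.001,-0.001,-0.106,0,0,-0.002,0.4],[0,0,-0.107,0,0,-0.002,0.4],[-0.071,0.158,0,0,0,-0.056,0.4]]])

```text
t: 27.48
eef_pos: [474.2, -51.1, 126.3]
tcp_rot: [3.141, 0.0, 1.533]
ft_force: [0.7, -0.3, -0.5]
opening: 0.399
grip_force: 0.0
```

drive_tool(rows=[[[-0.097,0.143,0,0,0,-0.056,0.4],[-0.121,0.124,0,0,0,-0.056,0.4],[-0.14,0.101,0,0,0,-0.056,0.4],[-0.156,0.075,0,0,0,-0.056,0.4],[0,0,0.098,0,0,0,0.4]]])

```text
t: 28.1
eef_pos: [615.9, -156.7, 100.5]
tcp_rot: [3.14, 0.003, 2.234]
ft_force: [-0.1, 0.6, 0.4]
opening: 0.398
grip_force: 0.0
```

drive_tool(rows=[[[0,0,0.098,0,0,0,0.4],[0,0,0,0,0,0,0.4],[0,0,0,0,0,0,0.4],[0,0,0,0,0,0,0],[0,0,0,0,0,0,0]]])

```text
t: 28.72
eef_pos: [613.9, -154.7, 76.4]
tcp_rot: [3.141, 0.001, 2.232]
ft_force: [0.9, -0.5, 0.4]
opening: 0.246
grip_force: 0.0
```

drive_tool(rows=[[[0,0,0,0,0,0,0],[0,0,0,0,0,0,0]]])

```text
t: 28.98
eef_pos: [614.3, -154.3, 76.2]
tcp_rot: [3.14, 0.001, 2.233]
ft_force: [3.5, 4.3, 2.2]
opening: 0.146
grip_force: 30.0
```

drive_tool(rows=[[[0,0,0.003,0,0,0.047,0],[0,0,0.002,0,0,0.047,0],[0,0,0.003,0,0,0.047,0],[0,0,0.002,0,0,0.047,0],[0,0,0.003,0,0,0.048,0]]])

```text
t: 29.6
eef_pos: [614.6, -154.2, 73.1]
tcp_rot: [3.139, 0.0, 1.486]
ft_force: [4.5, 5.0, 4.0]
opening: 0.144
grip_force: 30.0
```

drive_tool(rows=[[[0,0,0.001,0,0,0.024,0],[0,0,0.001,0,0,0.023,0],[0,0,0,0,0,0,0]]])

```text
t: 29.98
eef_pos: [614.6, -154.2, 72.6]
tcp_rot: [3.139, -0.0, 1.344]
ft_force: [4.1, 4.1, 3.0]
opening: 0.151
grip_force: 30.3
```

```bash
python3 -c "
from plan import *
plan(up('fr',1.75)+knob('nr',0.86,1.75))"
```

```text
23 rows end [ 434.5 -145.6   72.4] 1.344 | pose now [ 614.6 -154.2   72.6] [ 3.139 -0.     1.344] F [4.1 4.1 3. ] M [ 0.93 -0.83  0.64] open 0.151 gf 30.3 t 29.975
[[[0,0,0,0,0,0,0.4],[0,0,0,0,0,0,0.4],[0,0,-0.105,0,0,0,0.4],[-0.001,-0.001,-0.105,0,0,0,0.4],[-0.025,-0.142,0,0,0,-0.057,0.4]]]
[[[0,-0.144,0,0,0,-0.056,0.4],[0.025,-0.142,0,0,0,-0.057,0.4],[0.05,-0.135,0,0,0,-0.056,0.4],[0.073,-0.124,0,0,0,-0.057,0.4],[0,0,0.098,0,0,0,0.4]]]
[[[0,0,0.099,0,0,0,0.4],[0,0,0,0,0,0,0.4],[0,0,0,0,0,0,0.4],[0,0,0,0,0,0,0],[0,0,0,0,0,0,0]]]
[[[0,0,0,0,0,0,0],[0,0,0,0,0,0,0],[0,0,0.002,0,0,0.047,0],[0,0,0.002,0,0,0.047,0],[0,0,0.003,0,0,0.047,0]]]
[[[0,0,0.002,0,0,0.047,0],[0,0,0.003,0,0,0.048,0],[0,0,0.002,0,0,0.047,0]]]
```

fr is at its stop (0.64 N m). Next is nr.

drive_tool(rows=[[[0,0,0,0,0,0,0.4],[0,0,0,0,0,0,0.4],[0,0,-0.105,0,0,0,0.4],[-0.001,-0.001,-0.105,0,0,0,0.4],[-0.025,-0.142,0,0,0,-0.057,0.4]]])

```text
t: 30.6
eef_pos: [578.6, -153.5, 125.8]
tcp_rot: [3.138, 0.001, 1.526]
ft_force: [-0.1, 0.1, -0.4]
opening: 0.401
grip_force: 0.0
```

drive_tool(rows=[[[0,-0.144,0,0,0,-0.056,0.4],[0.025,-0.142,0,0,0,-0.057,0.4],[0.05,-0.135,0,0,0,-0.056,0.4],[0.073,-0.124,0,0,0,-0.057,0.4],[0,0,0.098,0,0,0,0.4]]])

```text
t: 31.22
eef_pos: [432.0, -146.0, 100.8]
tcp_rot: [3.141, 0.001, 2.234]
ft_force: [0.5, -0.5, -0.4]
opening: 0.403
grip_force: 0.0
```

drive_tool(rows=[[[0,0,0.099,0,0,0,0.4],[0,0,0,0,0,0,0.4],[0,0,0,0,0,0,0.4],[0,0,0,0,0,0,0],[0,0,0,0,0,0,0]]])

```text
t: 31.85
eef_pos: [433.7, -146.0, 75.7]
tcp_rot: [3.141, 0.001, 2.232]
ft_force: [0.0, -0.8, -0.3]
opening: 0.247
grip_force: 0.0
```

drive_tool(rows=[[[0,0,0,0,0,0,0],[0,0,0,0,0,0,0]]])

```text
t: 32.1
eef_pos: [434.4, -145.5, 75.6]
tcp_rot: [3.14, 0.001, 2.232]
ft_force: [5.9, 9.7, 2.7]
opening: 0.145
grip_force: 30.0
```

drive_tool(rows=[[[0,0,0.002,0,0,0.047,0],[0,0,0.002,0,0,0.047,0],[0,0,0.003,0,0,0.047,0],[0,0,0.002,0,0,0.047,0],[0,0,0.003,0,0,0.048,0]]])

```text
t: 32.72
eef_pos: [434.6, -145.4, 72.5]
tcp_rot: [3.139, -0.0, 1.486]
ft_force: [9.1, 10.7, 0.9]
opening: 0.146
grip_force: 30.0
```

drive_tool(rows=[[[0,0,0.001,0,0,0.024,0],[0,0,0.001,0,0,0.023,0],[0,0,0,0,0,0,0]]])

```text
t: 33.1
eef_pos: [434.7, -145.5, 72.0]
tcp_rot: [3.139, -0.0, 1.344]
ft_force: [8.7, 11.4, 0.7]
opening: 0.143
grip_force: 30.4
```

```bash
python3 -c "
from plan import *
plan(up('nr',1.75)+knob('fl',0.86,1.75))"
```

```text
23 rows end [620.2 -34.6  72.3] 1.344 | pose now [ 434.7 -145.5   72. ] [ 3.139 -0.     1.344] F [ 8.7 11.4  0.7] M [ 2.05 -1.69  0.74] open 0.143 gf 30.4 t 33.1
[[[0,0,0,0,0,0,0.4],[0,0,0,0,0,0,0.4],[0,0,-0.106,0,0,0,0.4],[0,0,-0.106,0,0,0,0.4],[0.12,0.125,0,0,0,-0.057,0.4]]]
[[[0.096,0.144,0,0,0,-0.056,0.4],[0.069,0.158,0,0,0,-0.057,0.4],[0.04,0.168,0,0,0,-0.056,0.4],[0.009,0.173,0,0,0,-0.057,0.4],[0,0,0.098,0,0,0,0.4]]]
[[[0,0,0.098,0,0,0,0.4],[0,0,0,0,0,0,0.4],[0,0,0,0,0,0,0.4],[0,0,0,0,0,0,0],[0,0,0,0,0,0,0]]]
[[[0,0,0,0,0,0,0],[0,0,0,0,0,0,0],[0,0,0.003,0,0,0.047,0],[0,0,0.002,0,0,0.047,0],[0,0,0.003,0,0,0.047,0]]]
[[[0,0,0.002,0,0,0.047,0],[0,0,0.003,0,0,0.048,0],[0,0,0.002,0,0,0.047,0]]]
```

nr is at its stop (0.74 N m). fl is the last one.

drive_tool(rows=[[[0,0,0,0,0,0,0.4],[0,0,0,0,0,0,0.4],[0,0,-0.106,0,0,0,0.4],[0,0,-0.106,0,0,0,0.4],[0.12,0.125,0,0,0,-0.057,0.4]]])

```text
t: 33.72
eef_pos: [470.5, -124.7, 126.4]
tcp_rot: [3.14, 0.001, 1.523]
ft_force: [0.6, -0.8, -0.6]
opening: 0.402
grip_force: 0.0
```

drive_tool(rows=[[[0.096,0.144,0,0,0,-0.056,0.4],[0.069,0.158,0,0,0,-0.057,0.4],[0.04,0.168,0,0,0,-0.056,0.4],[0.009,0.173,0,0,0,-0.057,0.4],[0,0,0,0,0,0,0.4]]])

```text
t: 34.35
eef_pos: [620.5, -33.9, 124.1]
tcp_rot: [3.141, 0.0, 2.236]
ft_force: [-0.4, -0.2, -0.2]
opening: 0.399
grip_force: 0.0
```

drive_tool(rows=[[[0,0,0.098,0,0,0,0.4],[0,0,0.098,0,0,0,0.4],[0,0,0,0,0,0,0.4],[0,0,0,0,0,0,0.4]]])

```text
t: 34.85
eef_pos: [619.0, -35.5, 76.3]
tcp_rot: [-3.142, 0.0, 2.231]
ft_force: [0.1, -0.1, 1.0]
opening: 0.401
grip_force: 0.0
```

drive_tool(rows=[[[0,0,0,0,0,0,0],[0,0,0,0,0,0,0],[0,0,0,0,0,0,0],[0,0,0,0,0,0,0]]])

```text
t: 35.35
eef_pos: [620.2, -34.6, 76.1]
tcp_rot: [3.139, 0.002, 2.232]
ft_force: [4.8, 4.7, -0.7]
opening: 0.144
grip_force: 29.9
```

drive_tool(rows=[[[0,0,0.003,0,0,0.047,0],[0,0,0.002,0,0,0.047,0],[0,0,0.003,0,0,0.047,0],[0,0,0.002,0,0,0.047,0],[0,0,0.003,0,0,0.048,0]]])

```text
t: 35.98
eef_pos: [620.4, -34.5, 73.0]
tcp_rot: [3.138, -0.001, 1.486]
ft_force: [5.4, 5.2, 2.3]
opening: 0.144
grip_force: 29.9
```

drive_tool(rows=[[[0,0,0.001,0,0,0.024,0],[0,0,0.001,0,0,0.023,0],[0,0,0,0,0,0,0]]])

```text
t: 36.35
eef_pos: [620.5, -34.4, 72.6]
tcp_rot: [3.138, -0.001, 1.344]
ft_force: [6.3, 5.7, 1.2]
opening: 0.145
grip_force: 30.3
```

```bash
python3 -c "
from plan import *
plan(up('fl',1.75)+[(560,220,230,1.344,0.4,58)])"
```

```text
9 rows end [560.  220.  230.1] 1.344 | pose now [620.5 -34.4  72.6] [ 3.138e+00 -1.000e-03  1.344e+00] F [6.3 5.7 1.2] M [ 1.1  -1.04  0.61] open 0.145 gf 30.3 t 36.35
[[[0,0,0,0,0,0,0.4],[0,0,0,0,0,0,0.4],[0,0,-0.105,0,0,0,0.4],[0,-0.001,-0.105,0,0,0,0.4],[0.187,-0.093,-0.084,0,0,0,0.4]]]
[[[0.188,-0.093,-0.084,0,0,0,0.4],[0.187,-0.093,-0.084,0,0,0,0.4],[0.188,-0.093,-0.084,0,0,0,0.4],[0.187,-0.092,-0.084,0,0,0,0.4]]]
```

fl is at its stop. I'll back away and check.

drive_tool(rows=[[[0,0,0,0,0,0,0.4],[0,0,0,0,0,0,0.4],[0,0,-0.105,0,0,0,0.4],[0,0,-0.105,0,0,0,0.4],[0.187,-0.093,-0.084,0,0,0,0.4]]])

```text
t: 36.98
eef_pos: [607.5, 13.9, 146.2]
tcp_rot: [3.141, 0.0, 1.339]
ft_force: [0.4, 0.4, 0.5]
opening: 0.398
grip_force: 0.0
```

drive_tool(rows=[[[0.188,-0.093,-0.084,0,0,0,0.4],[0.187,-0.093,-0.084,0,0,0,0.4],[0.188,-0.093,-0.084,0,0,0,0.4],[0.187,-0.092,-0.084,0,0,0,0.4],[0,0,0,0,0,0,0.4]]])

```text
t: 37.6
eef_pos: [558.2, 222.2, 230.9]
tcp_rot: [3.14, -0.001, 1.347]
ft_force: [0.2, 0.5, -0.4]
opening: 0.401
grip_force: 0.0
```

```bash
python3 - <<'E'
from plan import *
o=[]
for n in["top","scene"]:
    p=cam(n)
    for k in["handle","tab","jar_blue","jar_purple"]: print(n,k,[(round(x["score"],2),np.round(W(p,x["at"]),1).tolist()) for x in env.place_of(k,p)[:1]])
    u,v=np.round(px(p,[530,-80,50])).astype(int); o.append(cv2.resize(p["color"][max(v-65,0):v+65,u-65:u+65],None,fx=3,fy=3,interpolation=cv2.INTER_CUBIC))
cv2.imwrite("pics/end.png",np.hstack(o)); plan([])
E
```

```text
top handle [(0.83, [528.0, -111.2, 65.5])]
top tab [(0.87, [528.7, -20.6, 59.0])]
top jar_blue [(0.59, [557.3, -355.3, -0.3])]
top jar_purple [(0.65, [430.1, -368.1, 5.4])]
scene handle [(0.83, [196.0, 329.2, 35.1])]
scene tab [(0.69, [264.1, 267.1, 27.8])]
scene jar_blue [(0.81, [556.1, -355.9, 2.6])]
scene jar_purple [(0.66, [431.9, -370.7, 3.3])]
0 rows end [559.1 218.7 229.1] 1.342 | pose now [559.1 218.7 229.1] [-3.141  0.     1.342] F [ 0.4  0.6 -0.9] M [-0.03 -0.09  0.03] open 0.404 gf 0.0 t 38.1
```

View pics/end.png

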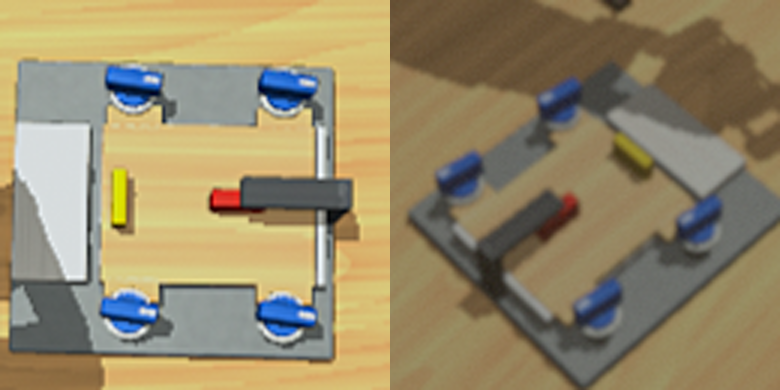

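The picture shows all four bars turned equally, a little past a right angle: top crop px (134,83), (288,88), (130,316) and (287,318). The cover is home under the neck at the stop, and the jars have not moved.

```bash
python3 -c "
from cell import env
print(env.job_done())"
```

```text
the job is handed in; nothing more can be done
None
```

The job is handed in at about 38 s: the cover is slid home to the end stop, all four knobs went to half and then to their stops in diagonal order (nl, fr, nr, fl), and the jars have not moved; knob fl's first grip jammed briefly at about 29 N on the wrist before seating on the bar.

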